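Choose the heavier pestle and hold it ready in the mortar

TASK

Choose the pestle for pounding this dried cassava: one of the two look-alike wooden pestles has an iron core, so lift each clear of the block in turn, feel which is the heavier, and leave the lighter one standing upright on the block. Bring the heavier one to the mortar and finish while still holding it, upright and still over the middle, ready for the first stroke, with its foot about 3 cm below the rim and touching neither the mortar nor the chunks. Do not tip over a pestle or shift the mortar, jug, bowl or spoon.

Things in the scene. Friction and masses are not known exactly. Their poses are not given: they have to be found in the camera images.
- pestle_1_mid (a point): One of two look-alike wooden pestles standing upright on the block, 220 mm tall: round foot end 62 mm in diameter and 100 mm tall with flat underside, tapering to a straight round handle, 34 mm in diameter from 130 to 205 mm above the underside, top rounded off. Point on its axis half-way up, 110 mm above the underside; z runs up the axis. Weight unknown, 0.20 to 0.57 kg.
- pestle_2_mid (a point): The other pestle: same shape, size and look, also upright on the block; same point (on its axis, 110 mm above the underside, z up the axis). Weight unknown, 0.20 to 0.57 kg. Either may be the one with the iron core; that one is heavier by at least 0.15 kg, which cannot be seen, only felt.
- mortar_mouth (a point): Loose round wooden mortar (1.8 kg, 115 mm tall, 146 mm across the rim, wall 14 mm) on the block, left or right of the pestles. Point: centre of its mouth at rim height; z up. The hollow is 118 mm wide at the rim, about 88 mm wide at the bottom, 88 mm deep; three cassava chunks (26 x 20 x 16 mm) lie on its bottom.
- block_top (a point): Flat fixed hardwood block, 400 mm (x) by 920 mm (y), 35 mm thick. This point is the centre of its top face, on which everything stands; axes as the world's. A steel clamp at its far edge, 210 mm to the left of this point, reaches 155 mm above the table.
- jug: Bystander: yellow plastic jug with a white twist cap, at the right of the block's far side, 102 mm in diameter, 196 mm tall, with a side handle out to 84 mm from its axis, towards its own x. Origin: centre of its underside.
- bowl: Bystander: orange plastic bowl, 150 mm across, 58 mm tall, standing on the block on the side opposite the mortar. Origin: centre of its underside.
- spoon: Bystander: aluminium cooking spoon, about 280 mm long, lying on the block's far part; its own x runs along the handle towards the spoon's bowl (66 mm wide, 16 mm high). Origin: on the block under the middle of its length.
Not all that is in view belongs to the job. Leave any purple or yellow look-alike of the part that bears pestle_2_mid alone.

How it is judged:
On the way:
1. the lighter pestle is lifted clear of the block in the fingers, while the heavier one stands (a pestle pressing on the block with over 3.4 N is the heavier) (((z of pestle_1_mid in the frame of block_top above 0.12 m and contact force between pestle_1 and the fingers above 1 N and contact force between pestle_1 and block below 0.05 N and contact force between pestle_2 and block above 3.4 N) or (z of pestle_2_mid in the frame of block_top above 0.12 m and contact force between pestle_2 and the fingers above 1 N and contact force between pestle_2 and block below 0.05 N and contact force between pestle_1 and block above 3.4 N))), for 0.2 s.
At the end, for the whole second after the job is handed in: The heavier pestle is held still, upright within 8 degrees, axis within 18 mm of the mortar's, foot 12 to 48 mm below the rim, touching neither mortar nor chunks; the lighter (pressing on the block with 1 to 3.4 N) stands on the block, upright within 6 degrees and untouched (((horizontal distance between pestle_1_mid and mortar_mouth below 0.018 m and z of pestle_1_mid in the frame of mortar_mouth between 0.062 and 0.098 m and angle between pestle_1_mid's own z axis and vertical below 0.14 rad and linear speed of each of pestle_1, pestle_2 below 0.02 m/s and contact force between pestle_1 and the fingers above 2 N and contact force between pestle_1 and mortar below 0.1 N and z of pestle_2_mid in the frame of block_top between 0.106 and 0.114 m and angle between pestle_2_mid's own z axis and vertical below 0.1 rad and contact force between pestle_2 and block between 1 and 3.4 N and contact force between pestle_2 and the arm below 0.05 N and contact force between pestle_2 and the fingers below 0.05 N) or (horizontal distance between pestle_2_mid and mortar_mouth below 0.018 m and z of pestle_2_mid in the frame of mortar_mouth between 0.062 and 0.098 m and angle between pestle_2_mid's own z axis and vertical below 0.14 rad and linear speed of each of pestle_2, pestle_1 below 0.02 m/s and contact force between pestle_2 and the fingers above 2 N and contact force between pestle_2 and mortar below 0.1 N and z of pestle_1_mid in the frame of block_top between 0.106 and 0.114 m and angle between pestle_1_mid's own z axis and vertical below 0.1 rad and contact force between pestle_1 and block between 1 and 3.4 N and contact force between pestle_1 and the arm below 0.05 N and contact force between pestle_1 and the fingers below 0.05 N))); the arm keeps its last pose, push and grip.
It fails at once if a pestle is tipped over (angle between any of pestle_1_mid, pestle_2_mid's own z axis and vertical above 0.6 rad).
It fails at once if the mortar is shifted by more than 15 mm (distance of mortar_mouth from where it was at the start of the episode above 0.015 m).
It fails at once if the jug, bowl or spoon is shifted by more than 15 mm (distance of any of jug, bowl, spoon from where it was at the start of the episode above 0.015 m).
It also fails if it takes over 61 s, if anything falls off the work surface, if the arm or the gripper's body presses on something with over 40 N, if the wrist force passes 120 N, or if a joint passes its speed limit or range.

ROBOT

A 6-joint arm with a two-finger parallel gripper is mounted at the origin on the work surface. World frame = base frame: x ahead of the robot, y to its left, z up, the work surface at z = 0. Lengths are in m, angles in rad, forces in N, time in s.
With the tool pointing down it reaches from about 0.25 to 0.725 m from the base axis. Payload 4 kg.
Tool frame: the origin (TCP) lies midway between the tips of the shut fingers; the grasp point (between the pads) lies 19 mm behind it (manip.hold_point_z is the distance from the TCP to the grasp point, in m); z points along the fingers, y is the line along which they close (so a half turn about z gives the same grasp; the last joint's range is limited). The gripper opens to 85 mm and grips with 20 to 120 N. Pads are 22 mm wide; open, the fingers measure 114 mm over their backs; the gripper's body (76 mm by 85 mm) begins 54 mm behind the grasp point. The pads swing forward as they close: fully open they stand 13 mm farther back than shut.
Start: joints at [1.236, 0.241, 0.005, 1.335, 0, 1.571], TCP at [0.164, 0.472, 0.193] pointing down, gripper open.
Joint ranges: [-2.72, 2.72], [-1.05, 1.87], [-1.09, 1.28], [-1.99, 2.15], [-1.42, 1.44], [-3.14, 3.14]. Speed limits (rad/s): [2.79, 2.79, 3.14, 3.14, 3.14, 3.14].

INTERFACE

Orientations are given as a unit quaternion [x, y, z, w].
In Python, from workcell import manip gives the robot as it stands.
- The arm moves only by the tool move_arm, never from a script. Its argument "deltas" is a list of rows, each a list of 6 numbers: the shift along the world's x, y, z in units of 0.3 m (1.0 is 0.3 m), then the turn, a rotation vector about the world's x, y, z in units of 90 degrees (1.0 is 90 degrees). In form: [[x, y, z, rx, ry, rz], ...]. A call has 1 to 12 rows; each row shifts and turns the commanded pose from where the row before left it; what a row does not reach is not made up. A row lasts 1/10 s, in which the tool goes at most 50 mm and 8.59 degrees, less where a joint would pass 70% of its speed; a pose out of reach is approached as far as the arm can. A call with a number of a shift or a turn outside -1 to 1 is refused whole. A call with a gripper value outside its range is refused whole. "jaw" is the closure, from 0 (fully open) to 1 (shut), set as the call begins (left out, the last holds). The fingers move at their own pace and stop on an object; "force" is the grip in N (left out, the last holds). Time passes only in rows, so rows that do not move let the fingers close. It gives the time, the measured TCP pose, the force, the opening and the grip force at its end, in the units of the state.
- manip.observe(): the state, without advancing time (a new reading comes with each control period).
- manip.get_image(name): name is "scene" or "side" or "wrist"; returns the picture (420x560x3 uint8, red, green, blue); there is no depth.
- manip.get_calibration(name): a dict with "K" (3x3 intrinsics, pixels), "position" and "orientation" of the camera in the world. Camera axes: x right, y up, looking along -z (the intrinsics and any distortion apply to the point x, -y, -z); pixel columns grow to the right and rows downward; lengths in m; the calibration is good to about 2 mm. A picture is of the moment at which its call begins: read the wrist's pose just before it. get_calibration takes no time and is no camera call; for the wrist camera it gives the pose at the moment of the call.
- manip.finish_job(): hands the job in; it is judged then, once.
The state is a dict: "time_s": time; "qpos": joint angles; "joint_velocities": joint speeds; "joint_torque": joint torques, N m; "tcp_pos": TCP position; "ee_rot": TCP orientation; "force": force on the tool from outside, world axes, zero at the start; "wrist_torque": the same for the moment, N m; "gripper_width": finger opening in m; "gripper_force": force on a finger pad.
Only numpy, scipy, OpenCV 4.12 (cv2) and the standard library are available. Lean on these libraries where they do the work, as an engineer would, in place of code of your own. Each camera call takes 0.05 s, during which the arm holds its last target. There are 200 camera calls.

## Working session

There is one attempt and no reset: what is moved stays moved. The work goes in short steps, Python scripts to look and compute and a tool call to move; the robot and the scene stay as the last step left them, time stands still between calls to the robot, and variables do not carry over. Pictures are saved under pics/ and viewed, at most 10 in all, crops included, and the job is handed in when it is done.

Besides the shell and the picture viewer there is one more tool, called in YAML: its name, and indented under it one key for each argument. move_arm: Moves the arm, as the interface text tells. Its arguments: {"type":"object","properties":{"deltas":{"type":"array"},"jaw":{"type":"number"},"force":{"type":"number"}},"required":["deltas"]}

```bash
mkdir -p pics
cat > h.py <<'E'
import numpy as np, cv2
from scipy.spatial.transform import Rotation as R
from workcell import manip
def ray(c,u,v):
    K=np.array(c["K"]); d=np.linalg.inv(K)@[u,v,1.]
    return np.array(c["position"]), R.from_quat(c["orientation"]).apply([d[0],-d[1],-d[2]])
def onz(c,u,v,z):
    p,d=ray(c,u,v); return p+d*(z-p[2])/d[2]
def proj(c,P):
    q=R.from_quat(c["orientation"]).inv().apply(np.array(P)-np.array(c["position"]))
    k=np.array(c["K"])@[q[0],-q[1],-q[2]]; return k[:2]/k[2]
E
python3 - <<'E'
from h import *
for n in("scene","side"):
    im=manip.get_image(n); cv2.imwrite(f"pics/{n}0.png",im[:,:,::-1]); c=manip.get_calibration(n); print(n,{k:np.round(v,3).tolist() if not isinstance(v,str) else v for k,v in c.items()})
s=manip.observe();print(s)
E
```

```text
scene {'K': [[490.981, 0.0, 278.759], [0.0, 490.981, 204.814], [0.0, 0.0, 1.0]], 'position': [0.931, 0.807, 0.765], 'orientation': [0.11, 0.442, 0.866, 0.208]}
side {'K': [[457.672, 0.0, 277.901], [0.0, 457.672, 205.147], [0.0, 0.0, 1.0]], 'position': [0.481, -0.777, 0.643], 'orientation': [0.474, -0.009, -0.031, 0.88]}
{'time_s': 0.1, 'qpos': array([1.23601627e+00, 2.41330157e-01, 3.89922145e-03, 1.33519200e+00,
       3.86113740e-05, 1.57080888e+00]), 'joint_velocities': array([ 0.00035747, -0.00116051,  0.00426695, -0.00085382,  0.0009422 ,
       -0.00017417]), 'joint_torque': array([ 8.86614362e-04, -3.73138189e+01,  2.53010309e+01,  1.08591240e-02,
        1.23575146e-04,  1.14022146e-06]), 'tcp_pos': array([0.1640667 , 0.47166629, 0.19182114]), 'ee_rot': array([ 1.66615568e-01,  9.86021510e-01, -8.97324101e-04, -1.71195404e-04]), 'force': array([ 0.11343473,  0.6120159 , -0.62049654]), 'wrist_torque': array([ 0.03539063,  0.02917257, -0.0252438 ]), 'gripper_force': 0.0, 'gripper_width': 0.08526949013447553}
```

View pics/scene0.png

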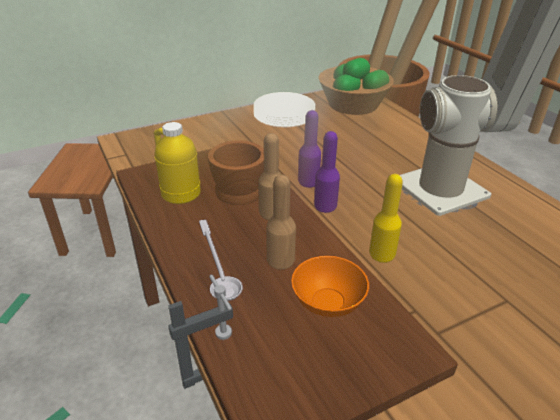

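View pics/side0.png

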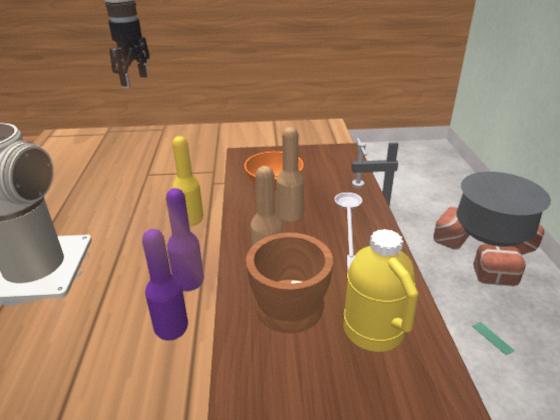

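Both views show two brown pestles on the block: A at scene (282,222) / side (290,175), and B at scene (270,178) / side (265,210). The mortar is at scene (237,172) / side (290,275). Possible mix-ups are the two purple pestles at scene (311,150) and (328,172), and the yellow one at (386,220). All three stand on the table rather than the block and are the wrong colour, so I choose the brown ones.

Run:
```python
from h import *
cs,cd=manip.get_calibration("scene"),manip.get_calibration("side")
def tri(a,b):
    p,d=ray(cs,*a);q,e=ray(cd,*b);t=np.linalg.lstsq(np.c_[d,-e],q-p,rcond=None)[0]
    x,y=p+d*t[0],q+e*t[1];return (x+y)/2,np.linalg.norm(x-y)
for n,a,b in(("A top",(282,178),(290,131)),("B top",(271,138),(265,170)),("mortar rim",(237,159),(290,261)),("cap",(172.5,129),(386,242))):
    print(n,*[np.round(x,3) for x in tri(a,b)])
print("corner near-left? ",onz(cs,456,365,.035),onz(cd,228,147,.035))
A=tri((282,178),(290,131))[0];B=tri((271,138),(265,170))[0];M=tri((237,159),(290,261))[0]
S=cv2.imread("pics/scene0.png");D=cv2.imread("pics/side0.png")
for im,c in((S,cs),(D,cd)):
    big=cv2.resize(im,None,fx=3,fy=3,interpolation=cv2.INTER_CUBIC)
    def circ(P,z,r,col):
        t=np.linspace(0,2*np.pi,60);pts=[(proj(c,[P[0]+r*np.cos(k),P[1]+r*np.sin(k),z])+.5)*3-.5 for k in t]
        cv2.polylines(big,[np.int32(pts)],True,col,1)
    for P in(A,B):
        circ(P,.035,.031,(0,255,0));circ(P,.135,.031,(0,255,0));circ(P,.165,.017,(0,255,0));circ(P,.24,.017,(0,255,0))
    circ(M,.15,.073,(255,255,0));circ(M,.15,.059,(255,255,0))
    if c is cs: o1=big[330:830,540:940]
    else: o2=big[360:960,680:1080]
out=np.zeros((600,800,3),np.uint8);out[:500,:400]=o1;out[:,400:]=o2
cv2.imwrite("pics/ov.png",out)
```

```text
A top [0.555 0.098 0.249] 0.0
B top [ 0.498 -0.061  0.247] 0.003
mortar rim [ 0.532 -0.184  0.138] 0.003
cap [ 0.669 -0.25   0.221] 0.001
corner near-left?  [0.40675312 0.47769217 0.035     ] [0.39985047 0.47570735 0.035     ]
```

View pics/ov.png

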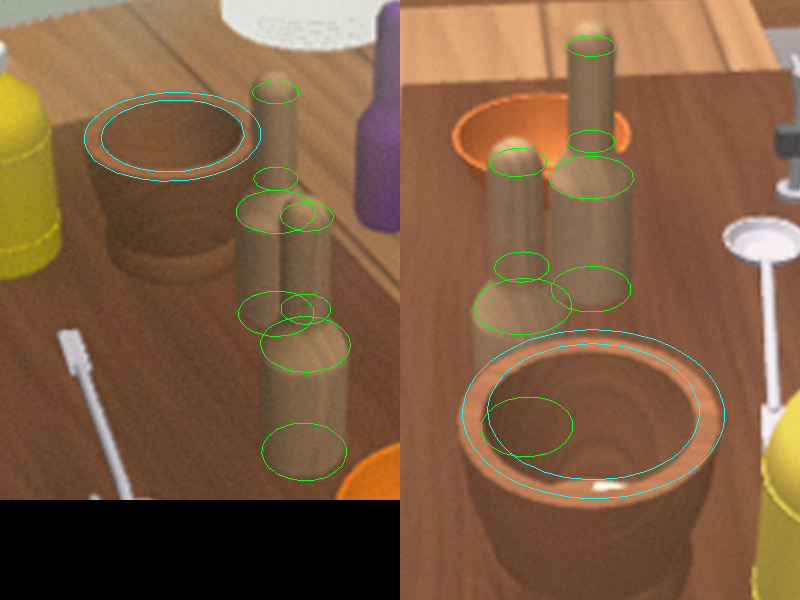

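The overlay shows the fitted rings lying on both brown pestles, with feet at z=0.035 and sizes matching. The side view suggests B is about 2 mm lower in x. The mortar rim fits at about (0.53,-0.19). I approach A first.

move_arm:
  deltas:
    - [0.1,-0.08,0.09,0,0,0]
    - [0.1,-0.08,0.09,0,0,0]
    - [0.1,-0.1,0.08,0,0,0]
    - [0.1,-0.1,0.08,0,0,0]
    - [0.11,-0.11,0.06,0,0,0]
    - [0.11,-0.11,0.06,0,0,0]
    - [0.12,-0.11,0,0,0,0]
    - [0.12,-0.11,0,0,0,0]
    - [0.12,-0.11,0,0,0,0]
    - [0.12,-0.11,0,0,0,0]
    - [0.12,-0.11,0,0,0,0]
    - [0.08,-0.12,0,0,0,0]
  jaw: 0
  force: 60

```text
time_s: 1.3
tcp_pos: [0.5559, 0.0956, 0.3292]
ee_rot: [0.167, 0.986, -0.0, -0.001]
force: [0.3, -0.0, -0.9]
gripper_width: 0.0853
gripper_force: 0.0
```

```bash
cat > look.py <<'E'
import sys
from h import *
k=sys.argv[1]; z=float(sys.argv[2]); s=manip.observe(); print(s["time_s"],np.round(s["tcp_pos"],4),np.round(s["ee_rot"],3),np.round(s["force"],2),s["gripper_width"],np.round(s["qpos"],2))
cw=manip.get_calibration("wrist"); im=manip.get_image("wrist"); cv2.imwrite(f"pics/w{k}.png",im[:,:,::-1])
print(cw["position"],np.round(cw["orientation"],3),np.round(cw["K"],1).tolist())
import pickle; pickle.dump(cw,open(f"pics/w{k}.pkl","wb"))
E
python3 look.py 1 .25
```

```text
1.3 [0.5559 0.0956 0.3292] [ 0.167  0.986 -0.    -0.001] [ 0.35 -0.05 -0.89] 0.08532730603206533 [0.17 0.37 0.54 1.74 0.   0.51]
[0.47626049 0.12368    0.51172371] [-0.136 -0.096  0.571  0.804] [[359.8, 0.0, 279.4], [0.0, 359.8, 212.1], [0.0, 0.0, 1.0]]
```

View pics/w1.png

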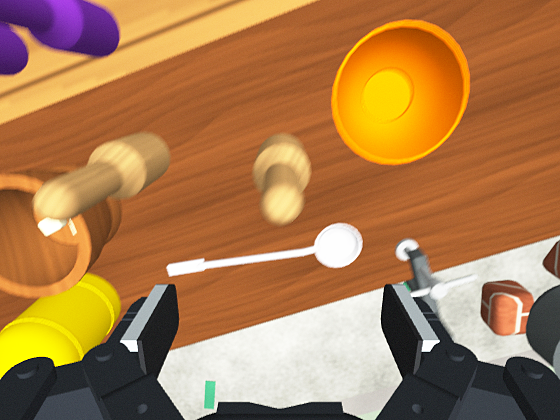

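The wrist view shows the top of A at (283,204), the top of B at about (50,202), the mortar at left and nothing purple or yellow near the grasp. Next I cast these pixels to z=0.25 and re-intersect the mortar rim at z=0.15.

Run:
```python
from h import *; import pickle
c=pickle.load(open("pics/w1.pkl","rb"))
print("A",onz(c,283,203,.25),"B",onz(c,52,200,.25))
print("project A guess axis z .25,.035",proj(c,[.555,.098,.25]),proj(c,[.555,.098,.035]))
cs,cd=manip.get_calibration("scene"),manip.get_calibration("side")
print("M",onz(cs,237,159.5,.15),onz(cd,289,263,.15))
```

```text
A [0.55584302 0.09853927 0.25      ] B [ 0.49583056 -0.06687599  0.25      ]
project A guess axis z .25,.035 [281.97153379 202.22600099] [281.08889212 153.33958137]
M [ 0.54269727 -0.16167702  0.15      ] [ 0.52789219 -0.20260299  0.15      ]
```

move_arm:
  deltas:
    - [0,0.004,-0.11,0,0,0]
    - [0,0.004,-0.11,0,0,0]
    - [0,0,-0.11,0,0,0]
    - [0,0,-0.08,0,0,0]
    - [0,0,-0.04,0,0,0]
    - [0,0,0,0,0,0]

```text
time_s: 1.95
tcp_pos: [0.5528, 0.0996, 0.1936]
ee_rot: [0.167, 0.986, -0.001, -0.002]
force: [-0.2, 0.4, -0.3]
gripper_width: 0.0853
gripper_force: 0.0
```

move_arm:
  deltas:
    - [0,0,0,0,0,0]
    - [0,0,0,0,0,0]
    - [0,0,0,0,0,0]
    - [0,0,0,0,0,0]
    - [0,0,0,0,0,0]
    - [0,0,0,0,0,0]
    - [0,0,0,0,0,0]
    - [0,0,0,0,0,0]
  jaw: 1
  force: 60

```text
time_s: 2.75
tcp_pos: [0.5551, 0.0997, 0.1974]
ee_rot: [0.167, 0.986, 0.0, 0.002]
force: [-0.9, 0.1, 5.7]
gripper_width: 0.0303
gripper_force: 58.8
```

move_arm:
  deltas:
    - [0,0,0.05,0,0,0]
    - [0,0,0.05,0,0,0]
    - [0,0,0.05,0,0,0]
    - [0,0,0,0,0,0]
    - [0,0,0,0,0,0]
    - [0,0,0,0,0,0]
    - [0,0,0,0,0,0]
    - [0,0,0,0,0,0]
    - [0,0,0,0,0,0]
    - [0,0,0,0,0,0]

```text
time_s: 3.75
tcp_pos: [0.5543, 0.0996, 0.2404]
ee_rot: [0.167, 0.986, -0.0, -0.0]
force: [0.1, 0.5, -5.0]
gripper_width: 0.0297
gripper_force: 60.3
```

```bash
cat > st.py <<'E'
import sys
from h import *
f=[]
for i in range(4):
    im=manip.get_image("scene"); s=manip.observe(); f.append(s["force"])
cv2.imwrite(f"pics/{sys.argv[1]}s.png",im[:,:,::-1])
cv2.imwrite(f"pics/{sys.argv[1]}d.png",manip.get_image("side")[:,:,::-1])
print(s["time_s"],np.round(s["tcp_pos"],4),np.round(s["ee_rot"],3),s["gripper_width"],s["gripper_force"]);print(np.round(f,2))
E
python3 st.py liftA
```

```text
3.95 [0.5542 0.0997 0.2406] [ 0.167  0.986  0.    -0.   ] 0.030302336700049493 60.288799605332315
[[-0.17 -0.46 -4.35]
 [ 0.98 -0.24 -4.37]
 [-0.32  0.06 -5.02]
 [-0.19  0.38 -5.08]]
```

A weighs about 4.3 N above the baseline, so it is probably the heavier. I set it back down and lift B.

move_arm:
  deltas:
    - [0,0,-0.04,0,0,0]
    - [0,0,-0.04,0,0,0]
    - [0,0,-0.03,0,0,0]
    - [0,0,-0.02,0,0,0]
    - [0,0,-0.01,0,0,0]
    - [0,0,0,0,0,0]
    - [0,0,0,0,0,0]

```text
time_s: 4.7
tcp_pos: [0.5546, 0.0997, 0.199]
ee_rot: [0.167, 0.986, 0.0, 0.0]
force: [0.1, 0.2, -4.1]
gripper_width: 0.0299
gripper_force: 60.3
```

move_arm:
  deltas:
    - [0,0,-0.005,0,0,0]
    - [0,0,-0.005,0,0,0]
    - [0,0,0,0,0,0]
    - [0,0,0,0,0,0]

```text
time_s: 5.1
tcp_pos: [0.5554, 0.0997, 0.1974]
ee_rot: [0.167, 0.986, 0.001, 0.002]
force: [0.0, -1.4, 6.2]
gripper_width: 0.03
gripper_force: 61.5
```

move_arm:
  deltas:
    - [0,0,0,0,0,0]
    - [0,0,0,0,0,0]
    - [0,0,0,0,0,0]
    - [0,0,0,0,0,0]
    - [0,0,0,0,0,0]
    - [0,0,0,0,0,0]
    - [0,0,0.05,0,0,0]
    - [0,0,0.1,0,0,0]
    - [0,0,0.12,0,0,0]
    - [0,0,0.12,0,0,0]
    - [0,0,0.06,0,0,0]
  jaw: 0

```text
time_s: 6.2
tcp_pos: [0.5551, 0.0998, 0.3343]
ee_rot: [0.167, 0.986, 0.001, 0.002]
force: [0.9, 0.3, -0.4]
gripper_width: 0.0852
gripper_force: 0.0
```

move_arm:
  deltas:
    - [-0.05,-0.13,0,0,0,0]
    - [-0.05,-0.13,0,0,0,0]
    - [-0.05,-0.13,0,0,0,0]
    - [-0.045,-0.15,0,0,0,0]
    - [0,0,0,0,0,0]
    - [0,0,0,0,0,0]

```text
time_s: 6.8
tcp_pos: [0.4956, -0.0632, 0.3309]
ee_rot: [0.168, 0.986, 0.0, 0.0]
force: [-0.4, 0.9, 0.3]
gripper_width: 0.0854
gripper_force: 0.0
```

```bash
python3 look.py 2 .25; python3 st.py preB
```

```text
6.8 [ 0.4956 -0.0632  0.3309] [0.168 0.986 0.    0.   ] [-0.37  0.86  0.28] 0.08535074224201143 [-0.13  0.23  0.34  1.69  0.    0.21]
[ 0.41559375 -0.03509989  0.51326221] [-0.136 -0.097  0.57   0.804] [[359.8, 0.0, 279.4], [0.0, 359.8, 212.1], [0.0, 0.0, 1.0]]
7.05 [ 0.4961 -0.0611  0.3304] [ 0.166  0.986  0.    -0.   ] 0.08514962902356285 0.0
[[-0.4  -0.23 -0.17]
 [ 0.01  0.47 -1.07]
 [-0.14  0.21 -0.55]
 [-0.11 -0.75  0.14]]
```

View pics/w2.png

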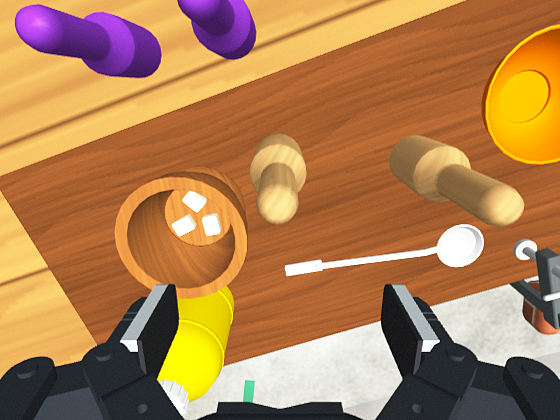

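A still stands upright on the right. The top of B is at about (278,204), and the mortar's outer rim spans x 115–247 and y 177–298, so its centre is about (181,237).

Run:
```python
from h import *; import pickle
c=pickle.load(open("pics/w2.pkl","rb"))
print("B",onz(c,278.5,203,.25),"M",onz(c,181,237,.15))
L,Rr=onz(c,115.5,237,.15),onz(c,247,237,.15);print(np.linalg.norm(L-Rr),(L+Rr)/2)
# rim by ellipse fit to orange rim mask
im=cv2.imread("pics/w2.png")
t=np.linspace(0,2*np.pi,80)
for M in [onz(c,181,237,.15)]:
    for r in(.073,.059):
        cv2.polylines(im,[np.int32([proj(c,[M[0]+r*np.cos(k),M[1]+r*np.sin(k),.15])*8 for k in t])],True,(255,255,0),1,shift=3)
cv2.imwrite("pics/mw.png",cv2.resize(im[150:320,90:330],None,fx=3,fy=3))
```

```text
B [ 0.49507111 -0.06371541  0.25      ] M [ 0.52680775 -0.18837519  0.15      ]
0.1440925917887487 [ 0.52689814 -0.18811739  0.15      ]
```

View pics/mw.png

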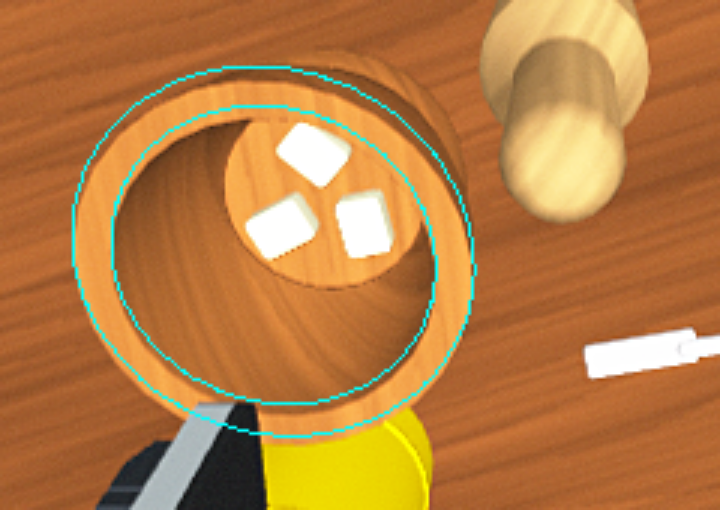

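move_arm:
  deltas:
    - [0,0,-0.11,0,0,0]
    - [0,0,-0.11,0,0,0]
    - [0,0,-0.11,0,0,0]
    - [0,0,-0.08,0,0,0]
    - [0,0,-0.04,0,0,0]
    - [0,0,0,0,0,0]

```text
time_s: 7.7
tcp_pos: [0.4947, -0.0615, 0.1939]
ee_rot: [0.166, 0.986, -0.0, -0.002]
force: [0.6, 0.2, 0.5]
gripper_width: 0.0855
gripper_force: 0.0
```

The rim overlay sits about 3 px too high, so the mortar centre is about (181,240), a shift of roughly 3 mm. Now I grip B.

move_arm:
  deltas:
    - [0,-0.005,0,0,0,0]
    - [0,0,0,0,0,0]
    - [0,0,0,0,0,0]
    - [0,0,0,0,0,0]
    - [0,0,0,0,0,0]
    - [0,0,0,0,0,0]
    - [0,0,0,0,0,0]
    - [0,0,0,0,0,0]
  jaw: 1

```text
time_s: 8.5
tcp_pos: [0.4968, -0.0643, 0.1972]
ee_rot: [0.167, 0.986, -0.0, 0.002]
force: [1.0, -0.7, 5.9]
gripper_width: 0.0304
gripper_force: 59.0
```

move_arm:
  deltas:
    - [0,0,0.05,0,0,0]
    - [0,0,0.05,0,0,0]
    - [0,0,0.05,0,0,0]
    - [0,0,0,0,0,0]
    - [0,0,0,0,0,0]
    - [0,0,0,0,0,0]
    - [0,0,0,0,0,0]
    - [0,0,0,0,0,0]
    - [0,0,0,0,0,0]
    - [0,0,0,0,0,0]

```text
time_s: 9.5
tcp_pos: [0.4957, -0.0638, 0.2404]
ee_rot: [0.167, 0.986, -0.0, -0.0]
force: [-0.2, 0.2, -2.1]
gripper_width: 0.03
gripper_force: 59.9
```

```bash
python3 st.py liftB
python3 - <<'E'
from h import *; import pickle
c=pickle.load(open("pics/w2.pkl","rb"))
print("M",onz(c,181,240,.15))
E
```

```text
9.7 [ 0.4958 -0.0638  0.2406] [0.167 0.986 0.    0.   ] 0.03002462362210618 59.90901544690132
[[ 0.99  0.04 -2.16]
 [ 0.48 -0.49 -2.76]
 [ 0.09  0.67 -2.53]
 [ 0.6   0.35 -2.77]]
M [ 0.53007792 -0.18986362  0.15      ]
```

B reads about 2.5 N against about 4.7 N for A, so B is the lighter. I put it back and go for A.

move_arm:
  deltas:
    - [0,0,-0.04,0,0,0]
    - [0,0,-0.04,0,0,0]
    - [0,0,-0.03,0,0,0]
    - [0,0,-0.02,0,0,0]
    - [0,0,-0.01,0,0,0]
    - [0,0,-0.005,0,0,0]
    - [0,0,-0.005,0,0,0]
    - [0,0,0,0,0,0]
    - [0,0,0,0,0,0]

```text
time_s: 10.65
tcp_pos: [0.4968, -0.0641, 0.1973]
ee_rot: [0.167, 0.986, -0.0, 0.002]
force: [-0.8, 0.2, 6.0]
gripper_width: 0.0301
gripper_force: 60.8
```

move_arm:
  deltas:
    - [0,0,0,0,0,0]
    - [0,0,0,0,0,0]
    - [0,0,0,0,0,0]
    - [0,0,0,0,0,0]
    - [0,0,0,0,0,0]
    - [0,0,0,0,0,0]
    - [0,0,0.05,0,0,0]
    - [0,0,0.1,0,0,0]
    - [0,0,0.12,0,0,0]
    - [0,0,0.12,0,0,0]
    - [0,0,0.06,0,0,0]
  jaw: 0

```text
time_s: 11.75
tcp_pos: [0.4967, -0.0639, 0.334]
ee_rot: [0.167, 0.986, 0.0, 0.002]
force: [0.5, 0.0, 0.5]
gripper_width: 0.0857
gripper_force: 0.0
```

move_arm:
  deltas:
    - [0.05,0.14,0,0,0,0]
    - [0.05,0.14,0,0,0,0]
    - [0.05,0.14,0,0,0,0]
    - [0.045,0.12,0,0,0,0]
    - [0,0,0,0,0,0]
    - [0,0,0,0,0,0]

```text
time_s: 12.35
tcp_pos: [0.5542, 0.099, 0.3299]
ee_rot: [0.166, 0.986, -0.0, -0.001]
force: [-1.3, -0.7, -1.0]
gripper_width: 0.0854
gripper_force: 0.0
```

```bash
python3 look.py 3 .25
```

```text
12.35 [0.5542 0.099  0.3299] [ 0.166  0.986 -0.    -0.001] [-1.32 -0.72 -0.99] 0.08544345033228601 [ 0.18  0.37  0.54  1.74 -0.    0.51]
[0.47447582 0.12691331 0.51236578] [-0.136 -0.096  0.572  0.803] [[359.8, 0.0, 279.4], [0.0, 359.8, 212.1], [0.0, 0.0, 1.0]]
```

View pics/w3.png

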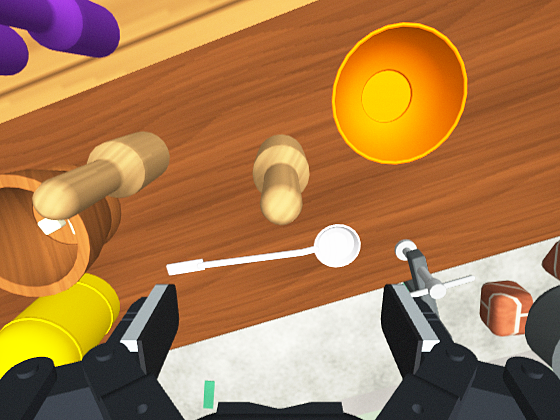

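Both pestles still stand and A's top is at (282,204). I regrasp A, lift it and carry it around B on the far-x side.

move_arm:
  deltas:
    - [0.002,0,-0.11,0,0,0]
    - [0.002,0,-0.11,0,0,0]
    - [0,0,-0.11,0,0,0]
    - [0,0,-0.08,0,0,0]
    - [0,0,-0.04,0,0,0]
    - [0,0,0,0,0,0]

```text
time_s: 13.0
tcp_pos: [0.5542, 0.0968, 0.1944]
ee_rot: [0.167, 0.986, -0.001, -0.001]
force: [0.6, 0.3, 0.5]
gripper_width: 0.0852
gripper_force: 0.0
```

move_arm:
  deltas:
    - [0,0,0,0,0,0]
    - [0,0,0,0,0,0]
    - [0,0,0,0,0,0]
    - [0,0,0,0,0,0]
    - [0,0,0,0,0,0]
    - [0,0,0,0,0,0]
    - [0,0,0,0,0,0]
    - [0,0,0,0,0,0]
  jaw: 1

```text
time_s: 13.8
tcp_pos: [0.5565, 0.0986, 0.1973]
ee_rot: [0.166, 0.986, 0.001, 0.002]
force: [0.1, -0.0, 6.2]
gripper_width: 0.0303
gripper_force: 58.9
```

move_arm:
  deltas:
    - [0,0,0.05,0,0,0]
    - [0,0,0.08,0,0,0]
    - [0,0,0.09,0,0,0]
    - [0,0,0.09,0,0,0]
    - [0,0,0.09,0,0,0]
    - [0,0,0.08,0,0,0]
    - [0,0,0.03,0,0,0]
    - [0,0,0,0,0,0]
    - [0,0,0,0,0,0]

```text
time_s: 14.7
tcp_pos: [0.5552, 0.0981, 0.347]
ee_rot: [0.167, 0.986, -0.001, -0.001]
force: [0.6, 0.1, -5.0]
gripper_width: 0.0303
gripper_force: 60.1
```

move_arm:
  deltas:
    - [0.05,-0.04,0,0,0,0]
    - [0.06,-0.07,0,0,0,0]
    - [0.05,-0.1,0,0,0,0]
    - [0,-0.1,0,0,0,0]
    - [0,-0.1,0,0,0,0]
    - [0,-0.1,0,0,0,0]
    - [0,-0.1,0,0,0,0]
    - [0,-0.1,0,0,0,0]
    - [-0.05,-0.1,0,0,0,0]
    - [-0.07,-0.08,0,0,0,0]
    - [-0.07,-0.05,0,0,0,0]
    - [-0.05,-0.02,0,0,0,0]

```text
time_s: 15.9
tcp_pos: [0.529, -0.1915, 0.3463]
ee_rot: [0.168, 0.986, -0.0, -0.003]
force: [-0.8, -0.0, -5.4]
gripper_width: 0.0297
gripper_force: 60.1
```

move_arm:
  deltas:
    - [0,0,0,0,0,0]
    - [0,0,0,0,0,0]
    - [0,0,0,0,0,0]
    - [0,0,0,0,0,0]

```text
time_s: 16.3
tcp_pos: [0.5322, -0.1892, 0.3478]
ee_rot: [0.166, 0.986, 0.0, -0.0]
force: [-0.1, -0.1, -4.7]
gripper_width: 0.03
gripper_force: 60.1
```

```bash
python3 st.py over
python3 - <<'E'
from h import *
s=manip.observe()["tcp_pos"]; out=np.zeros((600,800,3),np.uint8)
for n,f,b,o in(("scene","overs",(60,310,150,350),0),("side","overd",(60,360,200,400),400)):
    c=manip.get_calibration(n); im=cv2.imread(f"pics/{f}.png"); big=cv2.resize(im,None,fx=2,fy=2)
    def circ(x,y,z,r,col): cv2.polylines(big,[np.int32([(proj(c,[x+r*np.cos(k),y+r*np.sin(k),z])*2) for k in np.linspace(0,6.28,60)])],True,col,1)
    for z in(s[2]-.162,s[2]-.062): circ(s[0],s[1],z,.031,(0,255,0))
    for r in(.073,.059): circ(.530,-.190,.15,r,(255,255,0))
    k=big[b[0]*2:b[1]*2,b[2]*2:b[3]*2]; out[:k.shape[0],o:o+400]=k
cv2.imwrite("pics/ov2.png",out)
E
```

```text
16.5 [ 0.5318 -0.1894  0.3482] [ 0.166  0.986  0.    -0.   ] 0.03038187805778729 60.13783510308713
[[ 0.75  0.11 -4.01]
 [-0.92  0.44 -3.45]
 [-0.15  0.7  -4.87]
 [-0.22  0.05 -4.67]]
```

View pics/ov2.png

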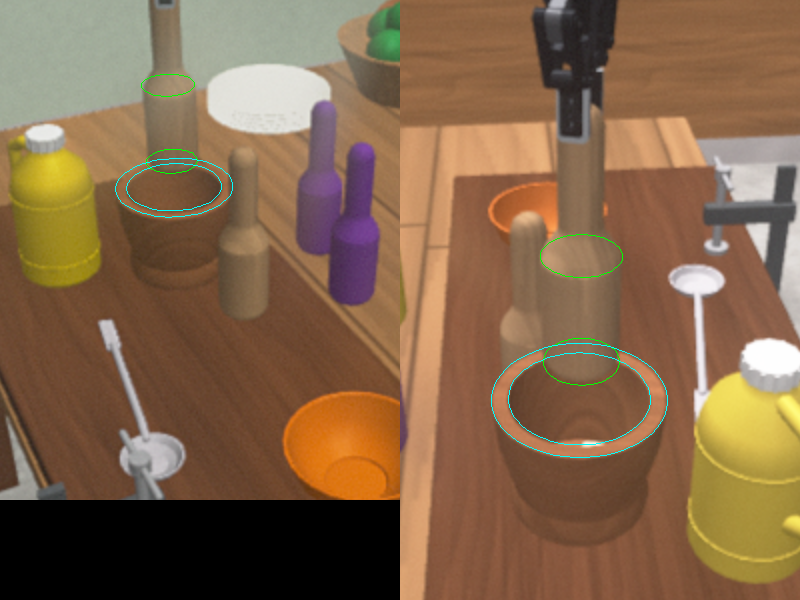

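The rim rings fit the mortar in both views. The held pestle's foot is centred over it to within a few mm and upright, and B stands. I lower by 66 mm.

move_arm:
  deltas:
    - [-0.003,0,-0.04,0,0,0]
    - [0,0,-0.04,0,0,0]
    - [0,0,-0.04,0,0,0]
    - [0,0,-0.04,0,0,0]
    - [0,0,-0.03,0,0,0]
    - [0,0,-0.02,0,0,0]
    - [0,0,-0.01,0,0,0]
    - [0,0,0,0,0,0]
    - [0,0,0,0,0,0]
    - [0,0,0,0,0,0]
    - [0,0,0,0,0,0]

```text
time_s: 17.65
tcp_pos: [0.5308, -0.1899, 0.2831]
ee_rot: [0.167, 0.986, -0.0, 0.0]
force: [-0.0, 0.1, -5.1]
gripper_width: 0.0304
gripper_force: 60.1
```

```bash
python3 st.py fin
python3 - <<'E'
import cv2,numpy as np
a=cv2.imread("pics/fins.png")[40:310,150:350];b=cv2.imread("pics/find.png")[60:330,200:400]
cv2.imwrite("pics/ov3.png",cv2.resize(np.hstack([a,b]),None,fx=2,fy=2))
E
```

```text
17.85 [ 0.5306 -0.1899  0.2827] [ 0.167  0.986 -0.     0.   ] 0.030076132014712337 60.1382538350299
[[-0.77 -0.24 -4.16]
 [ 1.33 -0.45 -4.35]
 [-0.08 -0.68 -5.18]
 [ 0.74 -0.89 -4.26]]
```

View pics/ov3.png

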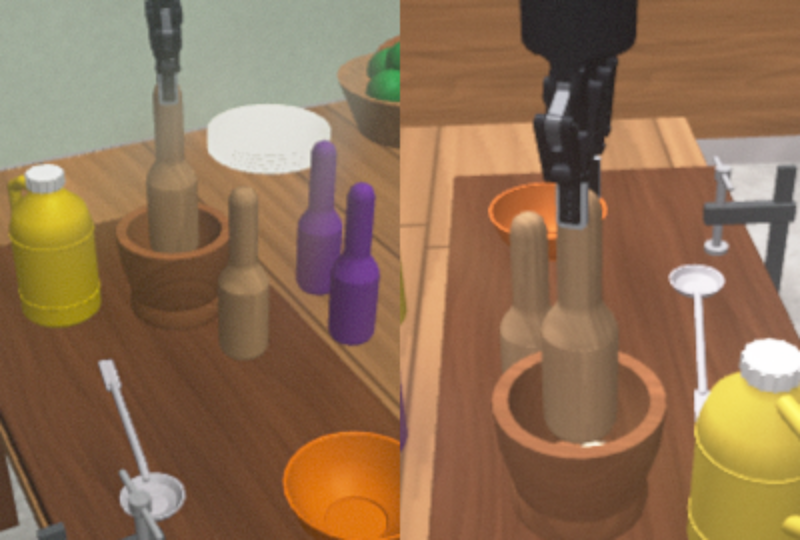

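The foot hangs inside the mouth, centred and upright, with the wrist force still equal to the pestle's weight. The lighter pestle stands untouched, so I hand in.

```bash
python3 -c "
from workcell import manip
print(manip.finish_job())"
```

```text
the job is handed in; nothing more can be done
None
```

I handed the job in at about 18 s with the heavier pestle (about 4.5 N felt, against 2.3 N) held upright and centred about 3 cm below the mortar rim; the lighter one stands on the block, and no verdict came back.

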